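# Fold a car-seat recliner flat

## Robot

A 6-joint arm with a two-finger parallel gripper is mounted at the origin on the work surface. World frame = base frame: x ahead of the robot, y to its left, z up, the work surface at z = 0. Lengths are in m, angles in degrees, forces in N, time in s.
With the tool pointing down it reaches from about 0.375 to 0.9 m from the base axis. Payload 3.1 kg.
Tool frame: the origin (TCP) lies at the very end of the fingers, on their centre line; the grasp point (between the pads) lies 19 mm behind it; z points along the fingers, x is the direction in which the jaws open and shut, and the axes are right-handed (so a half turn about z gives the same grasp; the last joint's range is limited). The gripper opens to 87 mm and grips with 3 to 60 N. Pads are 19 mm wide; open, the fingers measure 117 mm over their backs; the gripper's body (75 mm by 190 mm) begins 51 mm behind the grasp point.
Start: joints at [-75.774, 30.224, 82.088, -0, 67.689, -10.227], TCP at [0.259, -0.569, 0.198] pointing down, gripper open.
Joint ranges: [-176.69, 176.69], [-43.24, 126.21], [12.49, 139.97], [-82, 262], [0, 151.66], [-163.58, 163.58]. Speed limits (degrees/s): [159.86, 159.86, 180, 180, 180, 180].

## Interface

Orientations are given as a 3x3 rotation matrix whose columns are the frame's x, y, z axes.
In Python, from rig import read_state, capture, bot gives the robot as it stands.
- The arm moves only by the shell command python3 -m crank 'ROWS' [OPENING]. ROWS is JSON, a list of rows, each a list of 2 entries, a list of its own where there are three numbers: the shift along the tool's x, y, z in cm, then the turn, a rotation vector about the tool's x, y, z in rad. In form: [[[dx, dy, dz], [wx, wy, wz]], ...]. A call has 1 to 12 rows; each row shifts and turns the commanded pose from where the row before left it, along the tool's axes as they then stand; what a row does not reach is not made up. A row lasts 1/10 s, in which the tool goes at most 50 mm and 8.59 degrees, less where a joint would pass 70% of its speed; a pose out of reach is approached as far as the arm can. A call with a gripper value outside its range is refused whole. OPENING is the closure, from -1 (fully open) to 1 (shut), set as the call begins (- or left out, the last holds). The fingers move at their own pace and stop on an object; the grip force is fixed at half the most. Time passes only in rows, so rows that do not move let the fingers close. It gives the time, the measured TCP pose, the force and the opening at its end, in the units of the state.
- read_state(): the state, without advancing time (a new reading comes with each control period).
- capture(name): name is "side" or "top"; returns a dict with "pixels" (400x640x3 uint8, red, green, blue), "camera_matrix" (3x3 intrinsics, pixels), "R" (3x3) and "t" (3): a world point X has camera coordinates R X + t. Camera axes: x right, y down, z forward; pixel columns grow to the right and rows downward; lengths in m; the calibration is good to about 2 mm. A picture is of the moment at which its call begins. There is no depth.
- bot.hand_in(): hands the job in, once; it reports no verdict.
The state is a dict: "time_s": time; "joint_positions": joint angles; "qvel": joint speeds; "tau": joint torques, N m; "position": TCP position; "tcp_rot": TCP orientation; "force": force on the tool from outside, world axes, zero at the start; "moment": the same for the moment, N m; "opening": opening from 0.0 (shut) to 1.0 (fully open).
Only numpy, scipy, OpenCV 4.12 (cv2) and the standard library are available. Lean on these libraries where they do the work, as an engineer would, in place of code of your own. Each camera call takes 0.05 s, during which the arm holds its last target.

## Task

On the garage desk a car-seat recliner stands bolted down with its back arm locked upright by a ratchet pawl. With the fingertips press the pawl's flat thumb tab all the way down so that the pawl swings free of the teeth (it stays there), then push the arm's cross tube steadily down past the teeth until the arm rests on its rubber stop, without slamming it. Only press and push: do not lift the arm, and leave the other things on the desk where they are.

Things in the scene. Friction and masses are not known exactly. Their poses are not given: they have to be found in the camera images.
- recliner: Fixed black steel frame: foot 80 x 420 x 12 mm (local y -190 to +230), cheek plate at local x = -30, 160 mm high. Origin on the desk below the arm's pivot; x along the hinges, y from the pawl's end (-y) to the arm's end (+y), z up. Arm pivot at local (0, 0, 100) mm, pawl pivot at (0, -50, 45). Rubber stop for the arm on a post at y = 150, 92 mm high. Place and yaw vary.
- back_arm (a joint): Lowering angle of the arm about its pivot, rad. The arm rises from the pivot towards +y at an elevation of (1.0 - value); starts at 0.0 to 0.12 (about 55 degrees up), lies on its stop at 0.95. Engaged, the pawl blocks it at about 0.16. Arm about 0.45 kg; its stiff pivot (0.8 N m) holds it at any angle, it does not fall. Pushing the tube down takes 3 to 15 N; the stop gives only 1 or 2 mm.
- cross_tube (a point): Centre of the cross tube at the arm's free end, 200 mm from the pivot: round black tube, 22 mm in diameter, 120 mm long, along the recliner's x (60 mm to either side of the 12 mm thick arm). Its centre starts about 260 mm above the desk and ends about 110 mm above it, on an arc. To be pushed down from above.
- pawl (a joint): Swing of the pawl about its pivot, rad: 0 = nose between the teeth (locked), 0.38 = its stop, tab fully down, nose well clear of the teeth (clear from about 0.2). Starts at 0 to 0.03 and grows as the tab goes down. A stiff pivot (0.4 N m, about 4 N on the tab) keeps it where it is left; no spring brings it back.
- pawl_tab (a point): Centre of the top of the pawl's flat thumb tab, a bare steel plate 44 x 44 x 6 mm at the recliner's -y end: at local (0, -145, 88) mm when locked, so 95 mm out from the pawl's pivot and 43 mm above it. It goes down about 36 mm to its stop, on an arc, tilting by 0.38 rad. To be pressed down from above.
- torch: Bystander, loose: black hand torch lying on the desk, 145 mm long, 26 to 38 mm thick; origin under its middle, long axis local x.
- screwdriver: Bystander, loose: screwdriver lying on the desk; long axis local x.
- socket: Bystander, loose: steel wrench socket standing upright, 28 mm in diameter, 32 mm high; origin at the centre of its underside.
- oil_can: Bystander, loose: grey can standing upright, 56 mm in diameter, 110 mm high; origin at the centre of its underside.

How it is judged (in metres and radians):
On the way, in this order (a step that is already met when the one before it is completed fails the run):
1. the pawl is pressed free while the arm is still up (value of joint pawl above 0.27 rad and value of joint back_arm below 0.25 rad), for 0.2 s.
2. the arm is pushed down past the teeth onto its stop (value of joint back_arm above 0.88 rad), for 0.2 s.
At the end, for the whole second after the job is handed in: The arm lies at rest on its stop (joint over 0.88 of 0.95 rad, within 4 degrees) and the pawl is still pressed free (over 0.27 of 0.38 rad) (value of joint back_arm above 0.88 rad and value of joint pawl above 0.27 rad and velocity of joint back_arm between -0.05 and 0.05 rad/s); the robot touches nothing.
It fails at once if the arm is lifted by more than about 5 degrees (value of joint back_arm below -0.09 rad).
It fails at once if the arm is slammed (faster than 2.5 rad/s) (velocity of joint back_arm above 2.5 rad/s).
It fails at once if a bystander is moved by more than 30 mm (distance of any of torch, screwdriver, socket, oil_can from where it was at the start of the episode above 0.03 m).
It also fails if it takes over 53 s, if anything falls off the work surface, if the arm or the gripper's body presses on something with over 40 N, if the wrist force passes 120 N, or if a joint passes its speed limit or range.

## Working session

There is one attempt and no reset: what is moved stays moved. The work goes in short steps, Python scripts to look and compute and a shell command to move; the robot and the scene stay as the last step left them, time stands still between calls to the robot, and variables do not carry over. Pictures are saved under pics/ and viewed, and the job is handed in when it is done.

```bash
mkdir -p pics; python3 - <<'E'
from rig import read_state, capture
import cv2,numpy as np
print(read_state())
for n in ("side","top"):
    c=capture(n); cv2.imwrite(f"pics/{n}0.png",c["pixels"][:,:,::-1]); print(n,c["camera_matrix"].tolist(),c["R"].round(4).tolist(),c["t"].round(4).tolist(), (-c["R"].T@c["t"]).round(3))
E
```

```text
{'time_s': 0.0, 'joint_positions': array([-7.57747293e+01,  3.02768638e+01,  8.21571075e+01,  1.21838697e-03,
        6.76876496e+01, -1.02272026e+01]), 'qvel': array([-0.07409149,  0.03326603,  0.00455383, -0.03296815,  0.06688832,
       -0.01393766]), 'tau': array([-1.43524649e-03, -4.40047109e+01, -1.76590580e+01,  6.31056377e-02,
        5.81152167e-02, -1.76462609e-04]), 'position': array([ 0.25855027, -0.56815634,  0.19689022]), 'tcp_rot': array([[ 4.13930397e-01, -9.10308395e-01, -5.02547544e-04],
       [-9.10306145e-01, -4.13930513e-01,  2.06242822e-03],
       [-2.08546548e-03, -3.96229614e-04, -9.99997747e-01]]), 'force': array([-0.19776519,  0.38670971, -0.5111717 ]), 'moment': array([-0.02367634, -0.07526774,  0.0009654 ]), 'opening': 1.001022879652541}
side [[417.5290267873081, 0.0, 320.56829934343506], [0.0, 417.5290267873081, 195.95194074968828], [0.0, 0.0, 1.0]] [[-0.8949, -0.4459, -0.0195], [-0.2208, 0.4801, -0.8489], [0.3879, -0.7554, -0.5281]] [0.5285, 0.2885, 0.6534] [0.283 0.591 0.6  ]
top [[497.05921986787854, 0.0, 331.61053190001206], [0.0, 497.05921986787854, 201.63722531879694], [0.0, 0.0, 1.0]] [[0.0281, -0.9992, 0.0294], [-0.9822, -0.0331, -0.1852], [0.186, -0.0237, -0.9823]] [-0.0264, 0.5947, 1.1292] [0.375 0.02  1.22 ]
```

View pics/side0.png

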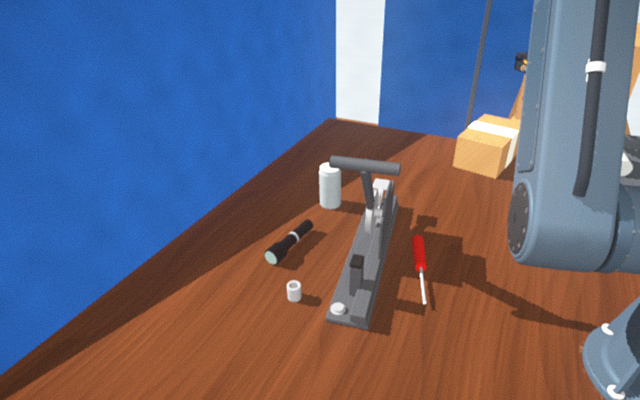

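View pics/top0.png

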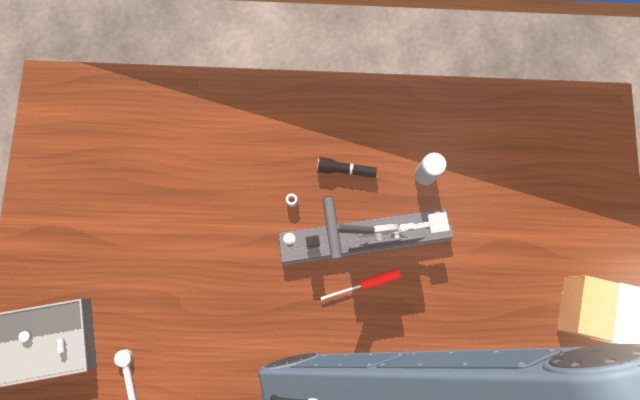

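The recliner lies along world y in the top view. Its tab is at about (439,222), the cross tube at (332,227), and the foot's left end at about x=281. I'll zoom in for the pose fit.

```bash
python3 - <<'E'
import cv2
t=cv2.imread("pics/top0.png")[185:275,270:465]; cv2.imwrite("pics/topz.png",cv2.resize(t,None,fx=4,fy=4,interpolation=cv2.INTER_CUBIC))
t=cv2.imread("pics/side0.png")[140:335,310:420]; cv2.imwrite("pics/sidez.png",cv2.resize(t,None,fx=3,fy=3,interpolation=cv2.INTER_CUBIC))
E
```

```text
(no output)
```

View pics/topz.png

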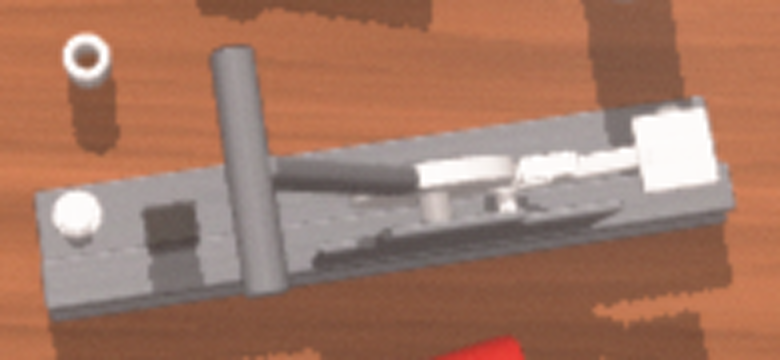

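View pics/sidez.png

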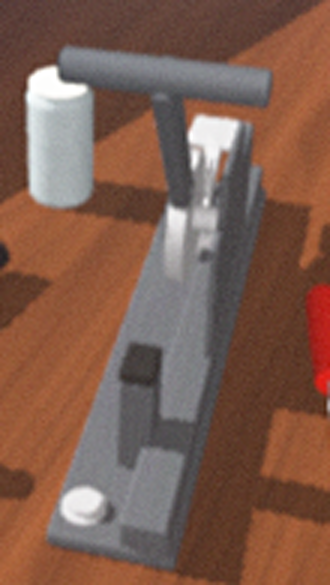

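```bash
cat > h.py <<'E'
import numpy as np
from scipy.optimize import least_squares
from rig import capture
def proj(c,X):
    q=np.asarray(X)@np.array(c["R"]).T+c["t"]; q=q@np.array(c["camera_matrix"]).T
    return q[:,:2]/q[:,2:]
def toW(p,X):
    c,s=np.cos(p[2]),np.sin(p[2]); X=np.asarray(X,float)
    return np.c_[p[0]+c*X[:,0]-s*X[:,1],p[1]+s*X[:,0]+c*X[:,1],X[:,2]]
def tube(q,xs=(0,)):
    e=1-q; return [[x,.2*np.cos(e),.1+.2*np.sin(e)] for x in xs]
def tab(a,pts):  # tab pts (x,y) offsets on top plane
    o=[]
    for x,y in pts:
        v=np.array([-.095+y,.043]); c,s=np.cos(a),np.sin(a)  # tab goes down: +rot about x
        o.append([x,-.05+c*v[0]-s*v[1],.045+s*v[0]+c*v[1]])
    return o
E
python3 - <<'E'
from h import *
from rig import read_state
ct=capture("top"); cs=capture("side")
z=lambda P:np.array(P,float)/4-.375+[270,185]
zs=lambda P:np.array(P,float)/3-.33+[310,140]
foot=z([(37,192),(50,308),(703,97)])
F=[[.04,.23,.012],[-.04,.23,.012],[.04,-.19,.012]]
tb=z([(632,116),(705,107),(718,186),(645,193)]); T=[(.022,.022),(.022,-.022),(-.022,-.022),(-.022,.022)]
tu=z([(233,50),(265,288)])
fs=zs([(47,540),(178,568)])
tus=zs([(62,62),(268,88)])
def res(p):
    r=[proj(ct,toW(p,F))-foot, proj(ct,toW(p,tab(p[4],T)))-tb, proj(ct,toW(p,tube(p[3],(.06,-.06))))-tu,
       proj(cs,toW(p,[[.04,.23,.012],[-.04,.23,.012]]))-fs, proj(cs,toW(p,tube(p[3],(.06,-.06))))-tus]
    return np.concatenate(r).ravel()
s=least_squares(res,[.55,.0,0,.05,.01],loss="soft_l1")
p=s.x;print(p.round(4),np.rad2deg(p[2])); print(res(p).reshape(-1,2).round(1).tolist())
for a in (0,.38): print("tab",toW(p,tab(a,[(0,0)])).round(4))
for q in (p[3],.3,.6,.95): print("tube",q.round(3) if hasattr(q,'round') else q,toW(p,tube(q)).round(4))
np.save("p.npy",p)
st=read_state();print(st["position"],st["time_s"])
E
```

```text
[ 0.5236 -0.1122  0.1773  0.0018  0.0448] 10.158823572892084
[[-1.6, -0.1], [-0.6, 3.6], [-0.0, -0.7], [-0.2, 0.7], [-0.2, 0.4], [0.1, -0.8], [0.1, 0.0], [-0.2, 0.1], [1.0, 1.6], [-1.1, -1.9], [-1.2, -1.9], [-0.1, 0.5], [0.6, -0.1]]
tab [[ 0.5491 -0.2549  0.088 ]]
tab [[ 0.5508 -0.264   0.0497]]
tube 0.002 [[ 0.5044 -0.0055  0.2681]]
tube 0.3 [[0.4966 0.0384 0.2288]]
tube 0.6 [[0.4911 0.0691 0.1779]]
tube 0.95 [[0.4883 0.0844 0.11  ]]
[ 0.25863657 -0.56846978  0.19725345] 0.2
```

```bash
python3 - <<'E'
from h import *
import cv2
p=np.load("p.npy"); ct=capture("top"); cs=capture("side")
def back(c,uv,z):
    d=np.array(c["R"]).T@np.linalg.inv(c["camera_matrix"])@[*uv,1]; o=-np.array(c["R"]).T@c["t"]; return o+d*(z-o[2])/d[2]
loc=lambda X:[np.cos(p[2])*(X[0]-p[0])+np.sin(p[2])*(X[1]-p[1]),-np.sin(p[2])*(X[0]-p[0])+np.cos(p[2])*(X[1]-p[1])]
print("can",back(ct,(434,163),.11),back(cs,(331,169),.11))
zz=lambda u,v,f,o:(u/f+o[0],v/f+o[1])
for uv in [(245,122),(232,170),(212,375)]:
  for z in(.16,.012,): print("side cheek",uv,z,np.round(loc(back(cs,zz(*uv,3,(310,140)),z)),3))
for uv in [(315,255),(385,235),(480,222),(615,208)]:
  for z in (.16,.012): print("top",uv,z,np.round(loc(back(ct,zz(*uv,4,(270,185)),z)),3))
# overlay
for c,n in((ct,"top"),(cs,"side")):
    im=c["pixels"][:,:,::-1].copy(); im=cv2.resize(im,None,fx=4,fy=4)
    def poly(P):
        q=(proj(c,toW(p,P))*4).astype(int); cv2.polylines(im,[q],True,(0,255,255),1)
    poly([[.04,.23,.012],[-.04,.23,.012],[-.04,-.19,.012],[.04,-.19,.012]])
    poly(tube(p[3],(.06,-.06))); poly(tab(p[4],[(.022,.022),(.022,-.022),(-.022,-.022),(-.022,.022)]))
    im=im[720:1120,1080:1860] if n=="top" else im[560:1160,1160:1760]
    cv2.imwrite(f"pics/ov_{n}.png",im)
E
```

```text
can [ 0.68423072 -0.24184144  0.11      ] [ 0.67619639 -0.23465594  0.11      ]
side cheek (245, 122) 0.16 [-0.033 -0.039]
side cheek (245, 122) 0.012 [-0.007 -0.299]
side cheek (232, 170) 0.16 [-0.034  0.027]
side cheek (232, 170) 0.012 [-0.008 -0.211]
side cheek (212, 375) 0.16 [-0.055  0.231]
side cheek (212, 375) 0.012 [-0.035  0.061]
top (315, 255) 0.16 [-0.037  0.075]
top (315, 255) 0.012 [-0.024  0.063]
top (385, 235) 0.16 [-0.031  0.036]
top (385, 235) 0.012 [-0.019  0.019]
top (480, 222) 0.16 [-0.032 -0.016]
top (480, 222) 0.012 [-0.019 -0.04 ]
top (615, 208) 0.16 [-0.035 -0.089]
top (615, 208) 0.012 [-0.023 -0.123]
```

View pics/ov_top.png

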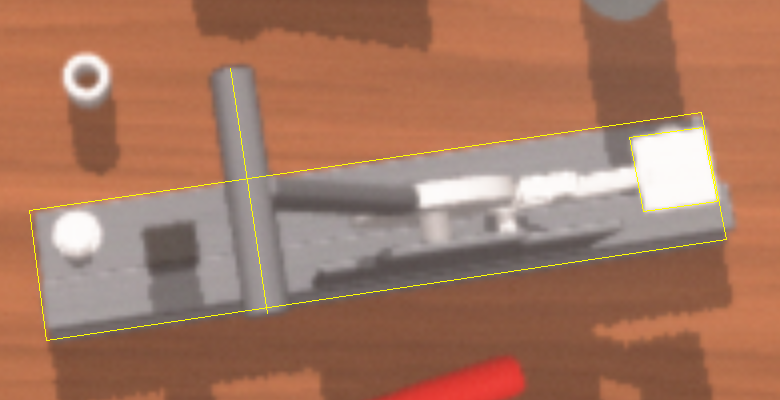

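View pics/ov_side.png

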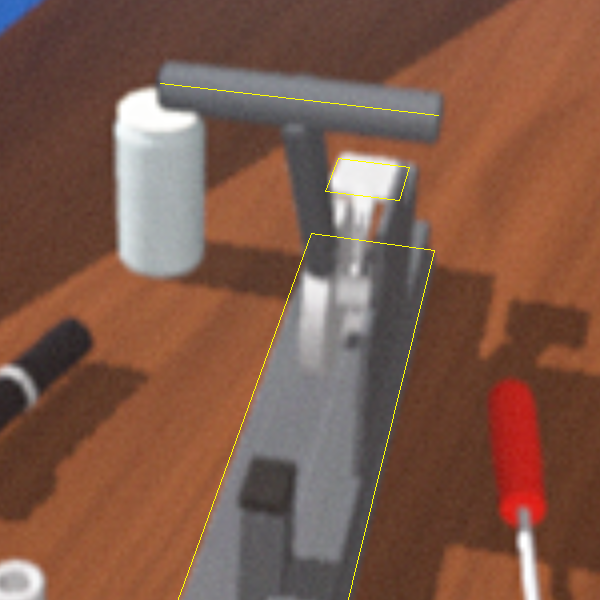

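Overlay agrees within a few mm. The can is about 0.13 m from the tab, and the cheek's tall part stays clear if the wide body lies along the hinge axis. Next I compute the approach.

```bash
cat >> h.py <<'E'
from scipy.spatial.transform import Rotation as Ro
def delta(loc, yawoff=0, flip=False):
    from rig import read_state
    p=np.load("p.npy"); st=read_state(); R=np.array(st["tcp_rot"]); a=p[2]+yawoff
    T=np.array([[np.cos(a),np.sin(a),0],[np.sin(a),-np.cos(a),0],[0,0,-1]])
    W=toW(p,[loc])[0]; d=W-st["position"]
    print("target",W.round(4),"rotvec(tool)",Ro.from_matrix(R.T@T).as_rotvec().round(4),"d in cm: now",(R.T@d*100).round(2),"after turn",(T.T@d*100).round(2),"F",np.round(st["force"],1),"t",st["time_s"],"J",np.round(st["joint_positions"],1))
E
python3 -c "
from h import *
delta([-.005,-.152,.14])"
```

```text
target [ 0.5454 -0.2627  0.14  ] rotvec(tool) [-6.0000e-04  5.0000e-04 -1.3213e+00] d in cm: now [-15.98 -38.77   5.77] after turn [ 33.62 -25.06   5.75] F [-0.3 -0.4  0.5] t 0.3 J [-75.8  30.2  82.1   0.   67.7 -10.2]
```

```bash
python3 -m crank '[[[0,0,0],[0,0,-0.14]],[[0,0,0],[0,0,-0.14]],[[0,0,0],[0,0,-0.14]],[[0,0,0],[0,0,-0.14]],[[0,0,0],[0,0,-0.14]],[[0,0,0],[0,0,-0.14]],[[0,0,0],[0,0,-0.14]],[[0,0,0],[0,0,-0.14]],[[0,0,0],[0,0,-0.14]],[[0,0,0],[0,0,-0.06]]]' 1
python3 -m crank '[[[2.8,-2.1,0],[0,0,0]],[[2.8,-2.1,0],[0,0,0]],[[2.8,-2.1,0],[0,0,0]],[[2.8,-2.1,0],[0,0,0]],[[2.8,-2.1,0],[0,0,0]],[[2.8,-2.1,0],[0,0,0]],[[2.8,-2.1,0],[0,0,0]],[[2.8,-2.1,0],[0,0,0]],[[2.8,-2.1,0],[0,0,0]],[[2.8,-2.1,0],[0,0,0]],[[2.8,-2.1,0],[0,0,0]],[[2.8,-2,0],[0,0,0]]]'
python3 -c "
from h import *
delta([-.005,-.152,.14])
import cv2
for n in ('top','side'):cv2.imwrite('pics/%s1.png'%n,capture(n)['pixels'][:,:,::-1])"
```

```text
time_s: 1.3
position: [0.2587, -0.5688, 0.1977]
tcp_rot: [[0.984, 0.179, -0.0], [0.179, -0.984, 0.0], [-0.0, -0.0, -1.0]]
force: [-0.9, 0.3, 0.5]
opening: 0.172
time_s: 2.5
position: [0.5464, -0.2617, 0.1979]
tcp_rot: [[0.985, 0.175, -0.0], [0.175, -0.985, 0.0], [-0.0, -0.0, -1.0]]
force: [0.2, -0.8, 0.7]
opening: 0.006
target [ 0.5454 -0.2627  0.14  ] rotvec(tool) [-0.0001  0.     -0.0012] d in cm: now [-0.11  0.08  5.79] after turn [-0.12  0.08  5.79] F [ 0.2 -0.8  0.7] t 2.5 J [-36.1  28.7  84.9   0.   66.3 -46.2]
```

View pics/top1.png

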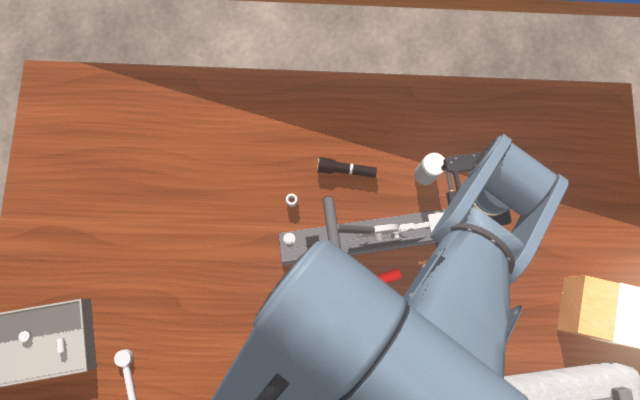

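View pics/side1.png

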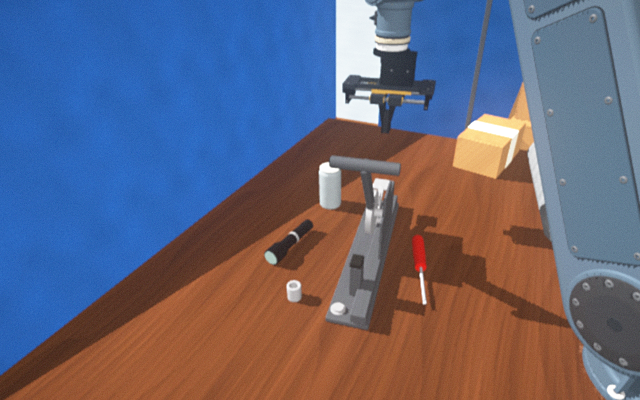

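The gripper is above the tab end, with the body near the can in plan but higher. I'll go down with a small shift away from the can.

```bash
python3 -m crank '[[[-0.2,0,1.5],[0,0,0]],[[-0.2,0,1.5],[0,0,0]],[[-0.2,0.1,1.5],[0,0,0]],[[0,0,1.5],[0,0,0]],[[0,0,1.5],[0,0,0]],[[0,0,1.5],[0,0,0]],[[0,0,0.7],[0,0,0]],[[0,0,0],[0,0,0]]]'
python3 -c "
from h import *
delta([-.01,-.152,.054])"
```

```text
time_s: 3.4
position: [0.5389, -0.2649, 0.0998]
tcp_rot: [[0.985, 0.175, -0.002], [0.175, -0.985, 0.001], [-0.002, -0.002, -1.0]]
force: [-0.6, -0.3, -0.2]
opening: 0.004
target [ 0.5405 -0.2636  0.054 ] rotvec(tool) [-0.0017  0.0018 -0.0018] d in cm: now [ 0.19 -0.1   4.58] after turn [ 0.19 -0.1   4.58] F [-0.6 -0.3 -0.2] t 3.4 J [-36.8  35.5  90.6  -0.   54.1 -46.9]
```

```bash
python3 -m crank '[[[0,0,0.3],[0,0,0]],[[0,0,0.3],[0,0,0]],[[0,0,0.3],[0,0,0]],[[0,0,0.3],[0,0,0]],[[0,0,0.3],[0,0,0]],[[0,0,0],[0,0,0]]]'
python3 -c "
from h import *
delta([-.01,-.152,.054])"
```

```text
time_s: 4.0
position: [0.5396, -0.2647, 0.0854]
tcp_rot: [[0.985, 0.175, -0.001], [0.175, -0.985, 0.001], [-0.001, -0.001, -1.0]]
force: [0.3, 0.5, -0.6]
opening: 0.005
target [ 0.5405 -0.2636  0.054 ] rotvec(tool) [-0.0006  0.0006 -0.0012] d in cm: now [ 0.11 -0.09  3.14] after turn [ 0.11 -0.1   3.14] F [ 0.3  0.5 -0.6] t 4.0 J [-36.8  36.7  91.1  -0.   52.3 -46.9]
```

```bash
python3 -m crank '[[[0.1,-0.1,0.3],[0,0,0]],[[0,0,0.2],[0,0,0]],[[0,0,0],[0,0,0]]]'
python3 -c "
from h import *
delta([-.01,-.152,.054])
import cv2
im=capture('side')['pixels'][90:290,280:480,::-1];cv2.imwrite('pics/s2.png',cv2.resize(im,None,fx=3,fy=3))"
```

```text
time_s: 4.3
position: [0.5405, -0.2636, 0.0805]
tcp_rot: [[0.985, 0.175, -0.001], [0.175, -0.985, 0.0], [-0.001, -0.001, -1.0]]
force: [0.6, 0.5, 0.3]
opening: -0.001
target [ 0.5405 -0.2636  0.054 ] rotvec(tool) [-0.0005  0.0005 -0.0012] d in cm: now [0.01 0.   2.65] after turn [0.   0.   2.65] F [0.6 0.5 0.3] t 4.3 J [-36.6  37.1  91.2  -0.   51.7 -46.7]
```

View pics/s2.png

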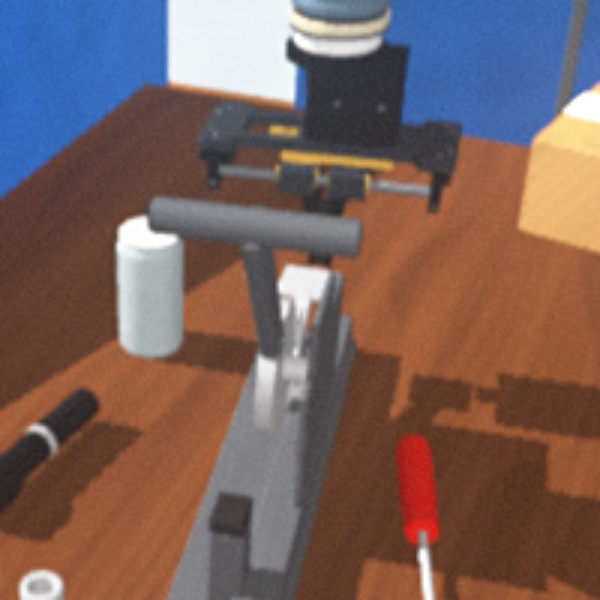

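```bash
python3 -c "
from h import *
from rig import read_state
p=np.load('p.npy');c=capture('side');P=read_state()['position']
z=lambda q:((q-[280,90])*3).round(0).tolist()
print('tcp',z(proj(c,[P])))
T=[(.022,.022),(.022,-.022),(-.022,-.022),(-.022,.022)]
for a in(0,.045):print(z(proj(c,toW(p,tab(a,T)))))
import cv2
im=c['pixels'][150:210,350:420,::-1];cv2.imwrite('pics/s3.png',cv2.resize(im,None,fx=8,fy=8,interpolation=cv2.INTER_CUBIC))
im=capture('top')['pixels'][140:270,370:570,::-1];cv2.imwrite('pics/t3.png',cv2.resize(im,None,fx=4,fy=4))
"
```

```text
tcp [[319.0, 286.0]]
[[274.0, 291.0], [284.0, 265.0], [337.0, 271.0], [329.0, 298.0]]
[[274.0, 293.0], [284.0, 269.0], [337.0, 276.0], [329.0, 300.0]]
```

View pics/s3.png

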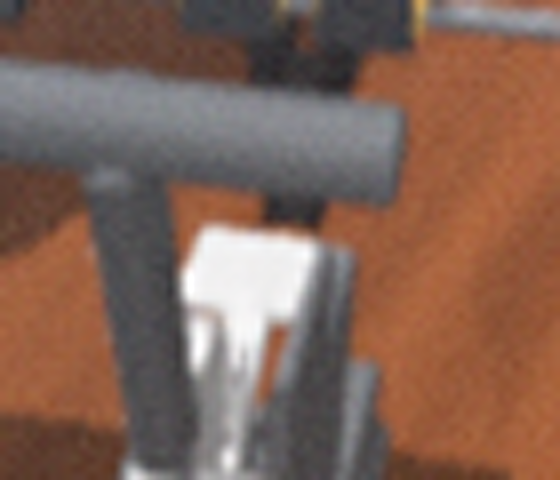

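View pics/t3.png

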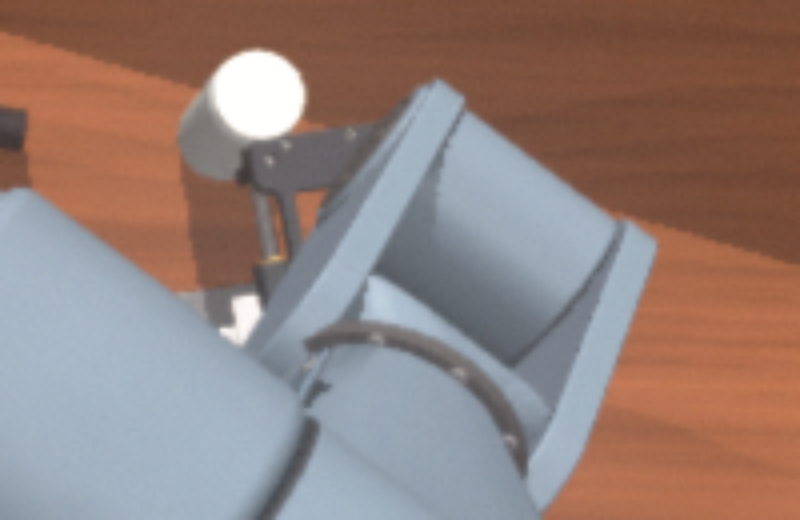

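```bash
python3 -c "
from h import *
c=capture('side')
print(proj(c,[[.5464,-.2617,.1979]]))
import cv2
im=cv2.imread('pics/side1.png')[60:160,330:450];cv2.imwrite('pics/s4.png',cv2.resize(im,None,fx=6,fy=6,interpolation=cv2.INTER_CUBIC))"
```

```text
[[386.93435356 141.17435278]]
```

View pics/s4.png

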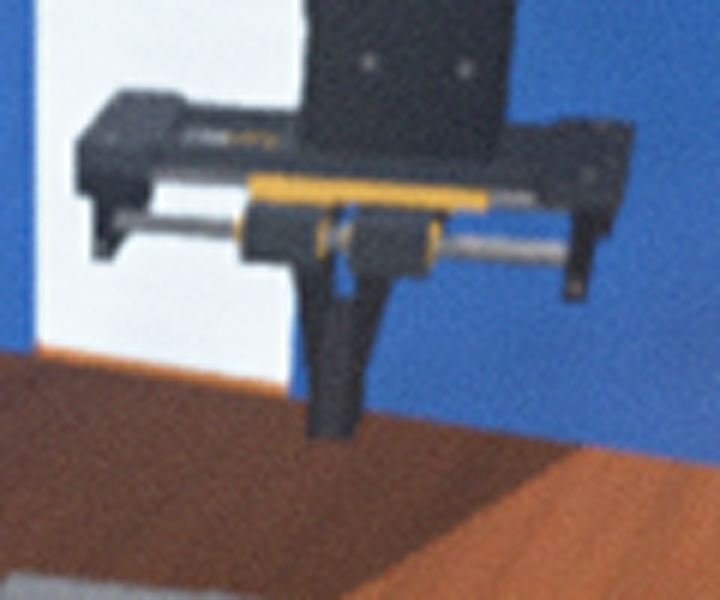

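```bash
python3 - <<'E'
from h import *
from rig import read_state
p=np.load("p.npy"); st=read_state();print(st["position"],st["joint_positions"])
R=np.array(st["tcp_rot"])
ct=capture("top");cs=capture("side")
def ray(c,uv):
    d=np.array(c["R"]).T@np.linalg.inv(c["camera_matrix"])@[*uv,1]; return -np.array(c["R"]).T@c["t"],d/np.linalg.norm(d)
def back(c,uv,z):
    o,d=ray(c,uv); return o+d*(z-o[2])/d[2]
for z in (.15,.2): 
    for uv in[(432,177),(436,205)]: print(uv,z,(R.T@(back(ct,uv,z)-st["position"])*1000).round(0))
# triangulate bracket tip: side zoom3 (213,187)-> lower left prong; top (245,185)/4
def tri(a,b):
    o1,d1=ray(ct,a);o2,d2=ray(cs,b)
    s=np.linalg.lstsq(np.c_[d1,-d2],o2-o1,rcond=None)[0]
    A=o1+s[0]*d1;B=o2+s[1]*d2; print("tri",((A+B)/2).round(3),"gap",np.linalg.norm(A-B).round(4),"tool",(R.T@((A+B)/2-st["position"])*1000).round(0))
tri((370+243/4,140+150/4),(280+205/3,90+108/3))
tri((370+265/4,140+285/4),(280+278/3,90+180/3))
E
```

```text
[ 0.540752   -0.26387319  0.08093324] [-3.66423977e+01  3.70777385e+01  9.12008330e+01  1.19709008e-03
  5.17105823e+01 -4.67256500e+01]
(432, 177) 0.15 [105. -18. -69.]
(436, 205) 0.15 [ 41. -21. -69.]
(432, 177) 0.2 [  95.  -32. -119.]
(436, 205) 0.2 [  34.  -35. -119.]
tri [ 0.617 -0.203  0.245] gap 0.0022 tool [  86.  -47. -164.]
tri [ 0.562 -0.226  0.187] gap 0.0101 tool [  28.  -34. -106.]
```

```bash
python3 - <<'E'
from rig import capture
import cv2
im=capture('side')['pixels'][100:190,330:440,::-1];cv2.imwrite('pics/s5.png',cv2.resize(im,None,fx=6,fy=6,interpolation=cv2.INTER_CUBIC))
im=capture('top')['pixels'][160:230,410:480,::-1];cv2.imwrite('pics/t5.png',cv2.resize(im,None,fx=8,fy=8,interpolation=cv2.INTER_CUBIC))
E
```

```text
(no output)
```

View pics/s5.png

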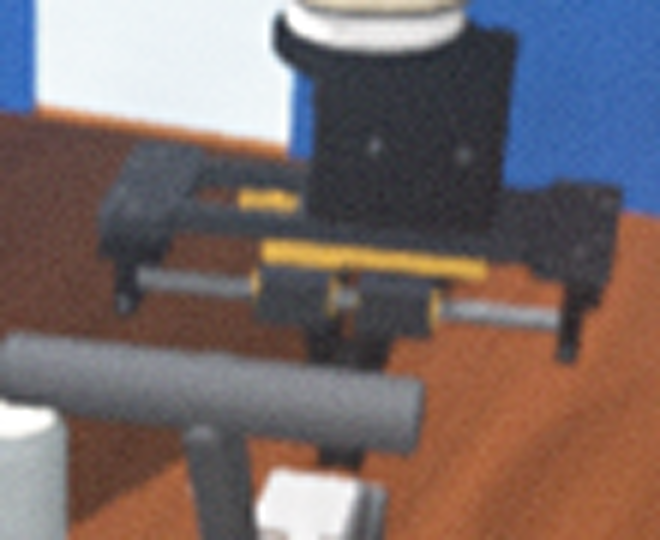

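View pics/t5.png

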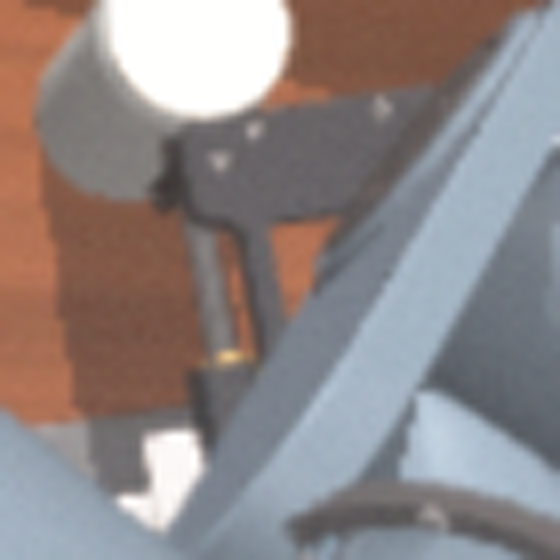

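```bash
python3 - <<'E'
from h import *
from rig import read_state
st=read_state();R=np.array(st["tcp_rot"])
ct=capture("top");cs=capture("side")
def ray(c,uv):
    d=np.array(c["R"]).T@np.linalg.inv(c["camera_matrix"])@[*uv,1]; return -np.array(c["R"]).T@c["t"],d/np.linalg.norm(d)
def tri(n,a,b):
    o1,d1=ray(ct,a);o2,d2=ray(cs,b)
    s=np.linalg.lstsq(np.c_[d1,-d2],o2-o1,rcond=None)[0]
    A=o1+s[0]*d1;B=o2+s[1]*d2; print(n,((A+B)/2).round(3),"gap",np.linalg.norm(A-B).round(4),"tool",(R.T@((A+B)/2-st["position"])*1000).round(0))
T=lambda u,v:(410+u/8,160+v/8)
S=lambda u,v:(330+u/6,100+v/6)
tri("prong/rod end",T(165,190),S(125,300))
tri("rod far end",T(200,225),S(140,278))
tri("carriage corner top",T(200,372),S(262,268))
tri("bracket front edge top",T(180,130),S(115,180))
# finger tip ray: if local y as reported, which z
o,d=ray(cs,S(340,465))
for z in (.08,.09,.1,.105): X=o+d*(z-o[2])/d[2]; print(z,X.round(4),(R.T@(X-st["position"])*1000).round(0))
E
```

```text
prong/rod end [ 0.618 -0.217  0.181] gap 0.0008 tool [  84.  -32. -100.]
rod far end [ 0.61  -0.224  0.188] gap 0.0067 tool [  75.  -27. -107.]
carriage corner top [ 0.564 -0.221  0.203] gap 0.0004 tool [  31.  -38. -122.]
bracket front edge top [ 0.62  -0.21   0.233] gap 0.0027 tool [  88.  -39. -152.]
0.08 [ 0.553  -0.3022  0.08  ] [ 5. 40.  1.]
0.09 [ 0.5478 -0.2851  0.09  ] [ 3. 22. -9.]
0.1 [ 0.5426 -0.2679  0.1   ] [  1.   4. -19.]
0.105 [ 0.54   -0.2593  0.105 ] [  0.  -5. -24.]
```

Triangulation puts the fingertips about 22 mm above the reported TCP height, while the lateral position agrees. That explains the lack of contact, so I'll go on by force.

```bash
python3 -m crank '[[[0,0,0.3],[0,0,0]],[[0,0,0.3],[0,0,0]],[[0,0,0.2],[0,0,0]],[[0,0,0],[0,0,0]]]'
python3 -m crank '[[[0,0,0.2],[0,0,0]],[[0,0,0.2],[0,0,0]],[[0,0,0.2],[0,0,0]],[[0,0,0],[0,0,0]]]'
python3 -m crank '[[[0,0,0.2],[0,0,0]],[[0,0,0.2],[0,0,0]],[[0,0,0],[0,0,0]]]'
python3 -m crank '[[[0,0,0.2],[0,0,0]],[[0,0,0.2],[0,0,0]],[[0,0,0],[0,0,0]]]'
```

```text
time_s: 5.2
position: [0.5403, -0.2636, 0.0723]
tcp_rot: [[0.985, 0.175, -0.001], [0.175, -0.985, 0.001], [-0.001, -0.001, -1.0]]
force: [-0.6, -0.2, 0.1]
opening: 0.004
time_s: 5.6
position: [0.5405, -0.2637, 0.0665]
tcp_rot: [[0.985, 0.175, -0.001], [0.175, -0.985, 0.0], [-0.0, -0.001, -1.0]]
force: [0.1, -0.4, 0.8]
opening: 0.002
time_s: 5.9
position: [0.5409, -0.2641, 0.0629]
tcp_rot: [[0.985, 0.175, 0.0], [0.175, -0.985, -0.0], [0.0, 0.001, -1.0]]
force: [0.1, -0.3, 0.9]
opening: 0.009
time_s: 6.2
position: [0.5413, -0.2652, 0.0593]
tcp_rot: [[0.985, 0.175, 0.002], [0.175, -0.985, -0.002], [0.001, 0.003, -1.0]]
force: [-1.2, -3.5, 3.9]
opening: 0.007
```

Contact: 3.9 N, close to the expected tab load. I'll keep pressing.

```bash
python3 -m crank '[[[0,0,0.2],[0,0,0]],[[0,0,0.2],[0,0,0]],[[0,0,0.2],[0,0,0]],[[0,0,0.2],[0,0,0]],[[0,0,0],[0,0,0]]]'
python3 - <<'E'
from h import *
import cv2
im=capture('side')['pixels'][100:210,330:440,::-1];cv2.imwrite('pics/s6.png',cv2.resize(im,None,fx=5,fy=5,interpolation=cv2.INTER_CUBIC))
E
```

```text
time_s: 6.7
position: [0.5422, -0.2662, 0.0517]
tcp_rot: [[0.985, 0.175, 0.004], [0.175, -0.985, -0.004], [0.003, 0.005, -1.0]]
force: [0.1, -4.4, 4.9]
opening: 0.008
```

View pics/s6.png

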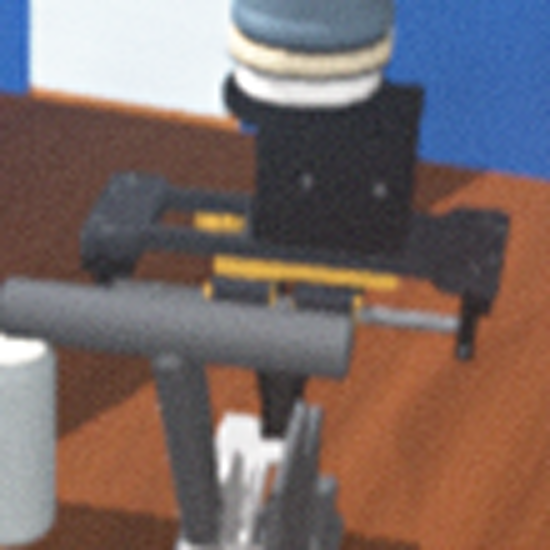

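The fingers stand on the tab at about (285,435), and the tab is going down. Continuing.

```bash
python3 -m crank '[[[0,0,0.2],[0,0,0]],[[0,0,0.2],[0,0,0]],[[0,0,0.2],[0,0,0]],[[0,0,0.2],[0,0,0]],[[0,0,0.2],[0,0,0]],[[0,0,0],[0,0,0]]]'
python3 -m crank '[[[0,0,0.2],[0,0,0]],[[0,0,0.2],[0,0,0]],[[0,0,0.2],[0,0,0]],[[0,0,0],[0,0,0]]]'
python3 -m crank '[[[0,0,0.2],[0,0,0]],[[0,0,0.2],[0,0,0]],[[0,0,0],[0,0,0]]]'
```

```text
time_s: 7.35
position: [0.5428, -0.2666, 0.0418]
tcp_rot: [[0.985, 0.175, 0.005], [0.175, -0.985, -0.005], [0.004, 0.006, -1.0]]
force: [1.2, -5.3, 4.8]
opening: 0.004
time_s: 7.75
position: [0.543, -0.267, 0.0358]
tcp_rot: [[0.985, 0.175, 0.005], [0.175, -0.985, -0.006], [0.004, 0.006, -1.0]]
force: [-0.0, -6.5, 4.9]
opening: 0.004
time_s: 8.05
position: [0.5431, -0.2671, 0.0318]
tcp_rot: [[0.985, 0.175, 0.005], [0.175, -0.985, -0.006], [0.004, 0.007, -1.0]]
force: [-0.3, -6.0, 4.6]
opening: 0.003
```

```bash
python3 -m crank '[[[0,0,0.2],[0,0,0]],[[0,0,0.2],[0,0,0]],[[0,0,0],[0,0,0]]]'
python3 -m crank '[[[0,0,0.2],[0,0,0]],[[0,0,0],[0,0,0]]]'
python3 - <<'E'
from h import *
import cv2
im=capture('side')['pixels'][100:210,330:440,::-1];cv2.imwrite('pics/s7.png',cv2.resize(im,None,fx=5,fy=5,interpolation=cv2.INTER_CUBIC))
E
```

```text
time_s: 8.35
position: [0.5433, -0.2674, 0.0282]
tcp_rot: [[0.984, 0.175, 0.006], [0.175, -0.984, -0.006], [0.005, 0.007, -1.0]]
force: [-0.0, -7.2, 5.9]
opening: 0.011
time_s: 8.55
position: [0.5433, -0.2675, 0.0278]
tcp_rot: [[0.984, 0.176, 0.006], [0.176, -0.984, -0.007], [0.005, 0.008, -1.0]]
force: [-2.6, -7.1, 14.8]
opening: 0.004
```

View pics/s7.png

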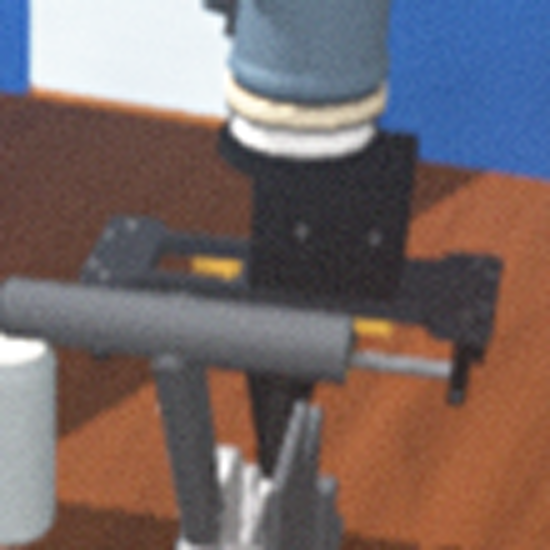

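The tab hit its stop: 15 N after about 35 mm of travel. I'll hold briefly, then lift straight up.

```bash
python3 -m crank '[[[0,0,0.1],[0,0,0]],[[0,0,0],[0,0,0]],[[0,0,0],[0,0,0]],[[0,0,0],[0,0,0]]]'
python3 -m crank '[[[0,0,-0.5],[0,0,0]],[[0,0,-1],[0,0,0]],[[0,0,-2],[0,0,0]],[[0,0,-3],[0,0,0]],[[0,0,-4],[0,0,0]],[[0,0,-4],[0,0,0]],[[0,0,-4],[0,0,0]],[[0,0,-4],[0,0,0]],[[0,0,-4],[0,0,0]],[[0,0,-4],[0,0,0]],[[0,0,0],[0,0,0]]]'
python3 - <<'E'
from h import *
import cv2
im=capture('side')['pixels'][140:250,310:420,::-1];cv2.imwrite('pics/s8.png',cv2.resize(im,None,fx=5,fy=5,interpolation=cv2.INTER_CUBIC))
delta([0,.105,.34])
E
```

```text
time_s: 9.0
position: [0.5434, -0.2675, 0.0277]
tcp_rot: [[0.984, 0.176, 0.007], [0.176, -0.984, -0.007], [0.005, 0.008, -1.0]]
force: [-2.1, -6.3, 19.4]
opening: 0.003
time_s: 10.1
position: [0.5431, -0.2642, 0.3348]
tcp_rot: [[0.984, 0.176, 0.009], [0.176, -0.984, -0.005], [0.008, 0.006, -1.0]]
force: [0.3, -0.5, -0.1]
opening: 0.005
target [ 0.505  -0.0089  0.34  ] rotvec(tool) [ 0.0023 -0.0037 -0.0004] d in cm: now [  0.88 -25.69  -0.91] after turn [  0.89 -25.69  -0.86] F [-0.4 -0.9 -0.5] t 10.15 J [-36.6  21.5  75.4   0.1  82.9 -46.7]
```

View pics/s8.png

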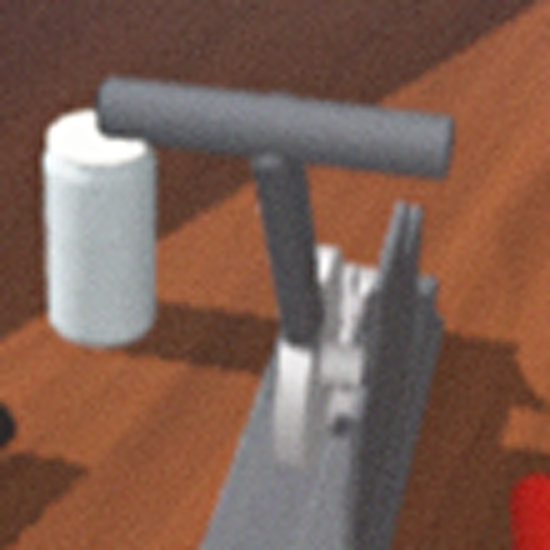

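The tab stays down and the arm is still up. Next I go above the tube.

```bash
python3 -m crank '[[[0.1,-2.5,0],[0,0,0]],[[0.1,-2.5,0],[0,0,0]],[[0.1,-2.5,0],[0,0,0]],[[0.1,-2.5,0],[0,0,0]],[[0.1,-2.5,0],[0,0,0]],[[0.1,-2.5,0],[0,0,0]],[[0.1,-2.5,0],[0,0,0]],[[0.1,-2.5,0],[0,0,0]],[[0,-2.5,0],[0,0,0]],[[0,-2.5,0],[0,0,0]],[[0,-0.7,0],[0,0,0]],[[0,0,0],[0.002,-0.004,0]]]'
python3 - <<'E'
from h import *
import cv2
im=capture('side')['pixels'][40:240,260:460,::-1];cv2.imwrite('pics/s9.png',cv2.resize(im,None,fx=3,fy=3,interpolation=cv2.INTER_CUBIC))
c=capture('top');im=c['pixels'][160:290,260:460,::-1];cv2.imwrite('pics/t9.png',cv2.resize(im,None,fx=4,fy=4))
delta([0,.105,.29])
E
```

```text
time_s: 11.35
position: [0.5021, -0.0082, 0.3274]
tcp_rot: [[0.984, 0.177, -0.008], [0.177, -0.984, 0.002], [-0.008, -0.004, -1.0]]
force: [-0.0, -0.0, -1.2]
opening: 0.006
target [ 0.505  -0.0089  0.29  ] rotvec(tool) [-0.0022  0.0057 -0.0013] d in cm: now [ 0.2  -0.07  3.8 ] after turn [ 0.17 -0.07  3.8 ] F [-0.3 -0.6 -0.2] t 11.45 J [-13.8  12.9  88.4  -0.   79.  -23.9]
```

View pics/s9.png

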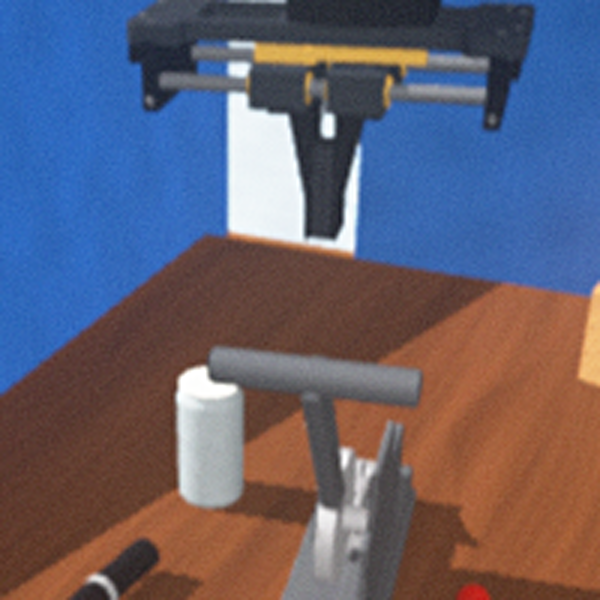

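View pics/t9.png

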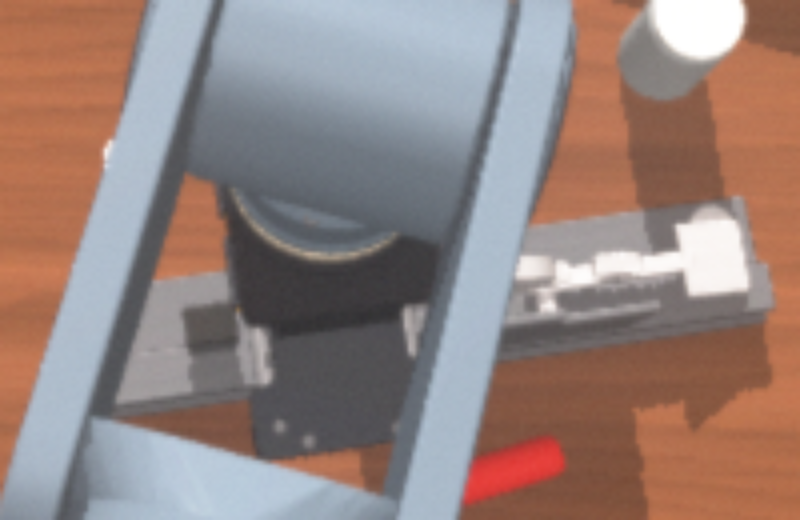

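```bash
python3 - <<'E'
from h import *
from rig import read_state
P=read_state()["position"];c=capture("side");p=np.load("p.npy")
for o in (0,.0225,.03): print(o,proj(c,[P+[0,0,o]]).round(1))
# arm angle from tube ends zoom (212,360),(420,387) centre line
print(proj(c,toW(p,tube(0,(.06,0,-.06)))).round(1), proj(c,toW(p,tube(.1,(.06,0,-.06)))).round(1), np.array([212,361])/3+[260,40],np.array([421,386])/3+[260,40])
E
```

```text
0 [[367.  131.3]]
0.0225 [[367.6 118.2]]
0.03 [[367.8 113.8]]
[[330.2 160.7]
 [364.2 164.6]
 [399.6 168.7]] [[327.8 170.9]
 [362.1 175.1]
 [397.8 179.5]] [330.66666667 160.33333333] [400.33333333 168.66666667]
```

The 22 mm tip offset is confirmed (tip seen at (367,119)) and the arm is at about 0. Approaching the tube top, with contact expected at a reported z of about 0.257.

```bash
python3 -m crank '[[[0.2,0,1.2],[0,0.005,0]],[[0,0,1.2],[0,0,0]],[[0,0,1.2],[0,0,0]],[[0,0,1.2],[0,0,0]],[[0,0,0.7],[0,0,0]],[[0,0,0.4],[0,0,0]],[[0,0,0],[0,0,0]]]'
python3 -m crank '[[[0,0,0.2],[0,0,0]],[[0,0,0.2],[0,0,0]],[[0,0,0],[0,0,0]]]'
python3 -m crank '[[[0,0,0.2],[0,0,0]],[[0,0,0.2],[0,0,0]],[[0,0,0],[0,0,0]]]'
```

```text
time_s: 12.2
position: [0.5052, -0.0089, 0.2692]
tcp_rot: [[0.985, 0.175, -0.001], [0.175, -0.985, 0.002], [-0.0, -0.002, -1.0]]
force: [-0.2, 0.1, 0.0]
opening: 0.007
time_s: 12.5
position: [0.5055, -0.0089, 0.2659]
tcp_rot: [[0.985, 0.175, 0.001], [0.175, -0.985, 0.002], [0.001, -0.002, -1.0]]
force: [-0.2, 0.6, -0.0]
opening: 0.005
time_s: 12.8
position: [0.5053, -0.0088, 0.2616]
tcp_rot: [[0.985, 0.175, 0.0], [0.175, -0.985, 0.002], [0.0, -0.002, -1.0]]
force: [-0.6, -0.4, -0.0]
opening: 0.006
```

```bash
python3 -m crank '[[[0,0,0.2],[0,0,0]],[[0,0,0.2],[0,0,0]],[[0,0,0],[0,0,0]]]'
python3 -m crank '[[[0,0,0.2],[0,0,0]],[[0,0,0],[0,0,0]]]'
python3 -c "
from h import *
import cv2
im=capture('side')['pixels'][100:210,310:420,::-1];cv2.imwrite('pics/s10.png',cv2.resize(im,None,fx=5,fy=5,interpolation=cv2.INTER_CUBIC))"
```

```text
time_s: 13.1
position: [0.5053, -0.0088, 0.2575]
tcp_rot: [[0.985, 0.175, -0.0], [0.175, -0.985, 0.002], [0.0, -0.002, -1.0]]
force: [-0.6, 0.4, -0.0]
opening: 0.004
time_s: 13.3
position: [0.5054, -0.0089, 0.2556]
tcp_rot: [[0.985, 0.175, 0.0], [0.175, -0.985, 0.002], [0.001, -0.002, -1.0]]
force: [-0.3, -0.3, 0.3]
opening: 0.006
```

View pics/s10.png

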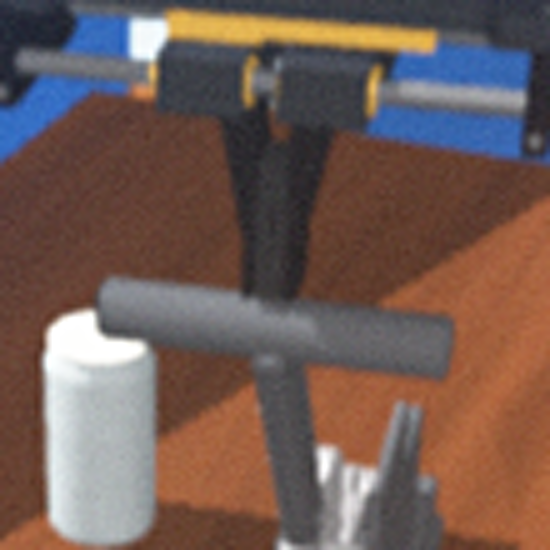

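The tip is at the tube's top, at about (272,300). Pushing on gently.

```bash
python3 -m crank '[[[0,0,0.2],[0,0,0]],[[0,0,0],[0,0,0]]]'
python3 -m crank '[[[0,0,0.2],[0,0,0]],[[0,0,0],[0,0,0]]]'
python3 -m crank '[[[0,-0.1,0.2],[0,0,0]],[[0,-0.2,0.2],[0,0,0]],[[0,0,0],[0,0,0]]]'
```

```text
time_s: 13.55
position: [0.5056, -0.0089, 0.2537]
tcp_rot: [[0.985, 0.175, 0.001], [0.175, -0.985, 0.002], [0.001, -0.002, -1.0]]
force: [-0.5, -0.0, -0.1]
opening: 0.007
time_s: 13.75
position: [0.5055, -0.008, 0.2528]
tcp_rot: [[0.985, 0.175, 0.001], [0.175, -0.985, 0.004], [0.002, -0.004, -1.0]]
force: [-2.0, 2.4, 5.6]
opening: 0.006
time_s: 14.05
position: [0.5048, -0.0036, 0.2498]
tcp_rot: [[0.985, 0.175, 0.002], [0.175, -0.985, 0.006], [0.003, -0.006, -1.0]]
force: [-3.0, 6.4, 11.7]
opening: 0.01
```

Contact on the tube at 6–12 N. Now I follow the arc at about 0.25 rad/s.

```bash
python3 -m crank '[[[0,-0.41,0.29],[0,0,0]],[[0,-0.41,0.29],[0,0,0]],[[0,-0.4,0.3],[0,0,0]],[[0,-0.4,0.31],[0,0,0]]]'
python3 -c "
from h import *
delta([0,.114,.25])
import cv2
im=capture('side')['pixels'][100:230,310:440,::-1];cv2.imwrite('pics/s11.png',cv2.resize(im,None,fx=4,fy=4,interpolation=cv2.INTER_CUBIC))"
```

```text
time_s: 14.45
position: [0.502, 0.0124, 0.2379]
tcp_rot: [[0.985, 0.175, 0.002], [0.175, -0.985, 0.006], [0.003, -0.006, -1.0]]
force: [-2.9, 6.5, 12.8]
opening: 0.002
target [0.5035 0.     0.25  ] rotvec(tool) [-0.0059 -0.0028 -0.0018] d in cm: now [-0.07  1.24 -1.22] after turn [-0.07  1.24 -1.21] F [-2.9  6.5 12.8] t 14.45 J [-11.6  17.8  96.7   0.4  65.5 -21.8]
```

View pics/s11.png

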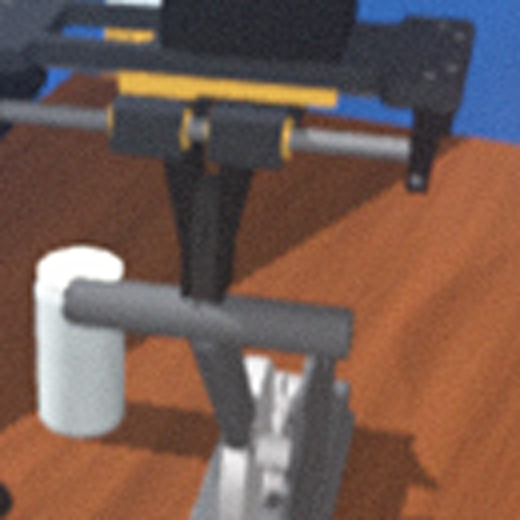

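The arm is moving with the finger. Continuing past the teeth (q≈0.16).

```bash
python3 -m crank '[[[0,-0.38,0.33],[0,0,0]],[[0,-0.38,0.33],[0,0,0]],[[0,-0.38,0.33],[0,0,0]],[[0,-0.36,0.34],[0,0,0]]]'
python3 -m crank '[[[0,-0.35,0.36],[0,0,0]],[[0,-0.34,0.36],[0,0,0]],[[0,-0.34,0.37],[0,0,0]],[[0,-0.33,0.38],[0,0,0]]]'
python3 -c "
from h import *
delta([0,.155,.22])
import cv2
im=capture('side')['pixels'][100:250,310:440,::-1];cv2.imwrite('pics/s12.png',cv2.resize(im,None,fx=4,fy=4,interpolation=cv2.INTER_CUBIC))"
```

```text
time_s: 14.9
position: [0.4993, 0.0276, 0.2243]
tcp_rot: [[0.985, 0.174, 0.001], [0.174, -0.985, 0.007], [0.003, -0.007, -1.0]]
force: [-3.3, 7.0, 11.1]
opening: 0.002
time_s: 15.3
position: [0.4969, 0.0411, 0.2094]
tcp_rot: [[0.985, 0.174, 0.001], [0.174, -0.985, 0.007], [0.003, -0.007, -1.0]]
force: [-2.7, 6.7, 10.5]
opening: 0.005
target [0.4962 0.0404 0.22  ] rotvec(tool) [-0.007  -0.0025 -0.0023] d in cm: now [-0.08  0.06 -1.06] after turn [-0.08  0.06 -1.06] F [-2.7  6.7 10.5] t 15.3 J [ -8.4  19.6  99.2   0.5  61.2 -18.7]
```

View pics/s12.png

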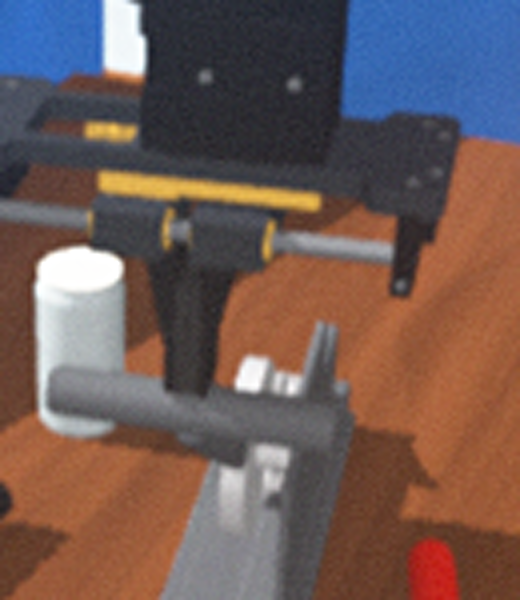

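```bash
python3 -m crank '[[[0,-0.32,0.39],[0,0,0]],[[0,-0.31,0.39],[0,0,0]],[[0,-0.3,0.4],[0,0,0]],[[0,-0.29,0.41],[0,0,0]]]'
python3 -m crank '[[[0,-0.28,0.42],[0,0,0]],[[0,-0.27,0.42],[0,0,0]],[[0,-0.25,0.43],[0,0,0]],[[0,-0.24,0.44],[0,0,0]]]'
python3 -m crank '[[[0,-0.23,0.45],[0,0,0]],[[0,-0.22,0.45],[0,0,0]],[[0,-0.2,0.46],[0,0,0]],[[0,-0.19,0.46],[0,0,0]]]'
python3 -c "
from h import *
delta([0,.19,.16])
import cv2
im=capture('side')['pixels'][120:290,290:440,::-1];cv2.imwrite('pics/s13.png',cv2.resize(im,None,fx=3.5,fy=3.5,interpolation=cv2.INTER_CUBIC))"
```

```text
time_s: 15.75
position: [0.4949, 0.0528, 0.1932]
tcp_rot: [[0.985, 0.174, 0.001], [0.174, -0.985, 0.007], [0.003, -0.006, -1.0]]
force: [-1.1, 5.8, 6.5]
opening: 0.005
time_s: 16.15
position: [0.4933, 0.0622, 0.1757]
tcp_rot: [[0.985, 0.174, 0.002], [0.174, -0.985, 0.005], [0.002, -0.005, -1.0]]
force: [-0.8, 4.4, 6.0]
opening: 0.003
time_s: 16.55
position: [0.492, 0.0692, 0.1567]
tcp_rot: [[0.985, 0.175, 0.001], [0.175, -0.985, 0.002], [0.002, -0.002, -1.0]]
force: [0.7, 3.5, 3.9]
opening: 0.007
target [0.49   0.0748 0.16  ] rotvec(tool) [-0.0022 -0.0017 -0.0013] d in cm: now [-0.09 -0.58 -0.33] after turn [-0.09 -0.58 -0.33] F [0.7 3.5 3.9] t 16.55 J [ -5.   23.8 102.8   0.2  53.3 -15.2]
```

View pics/s13.png

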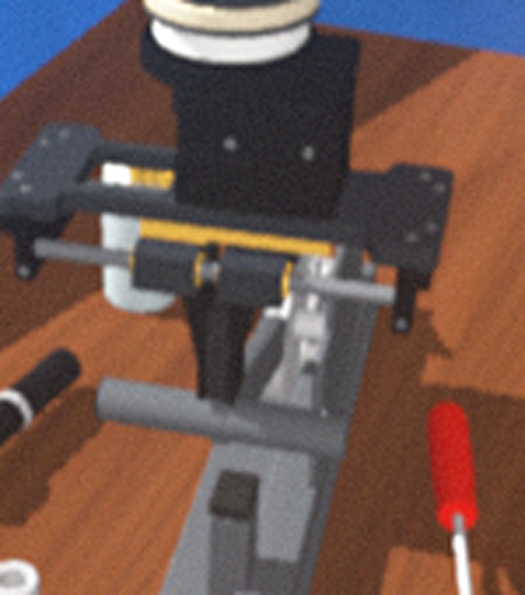

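```bash
python3 -m crank '[[[0,-0.22,0.46],[0,0,0]],[[0,-0.22,0.47],[0,0,0]],[[0,-0.2,0.47],[0,0,0]],[[0,-0.18,0.48],[0,0,0]],[[0,-0.15,0.48],[0,0,0]],[[0,-0.13,0.48],[0,0,0]]]'
python3 -m crank '[[[0,-0.12,0.48],[0,0,0]],[[0,-0.1,0.48],[0,0,0]],[[0,-0.08,0.48],[0,0,0]],[[0,-0.05,0.45],[0,0,0]],[[0,0,0],[0,0,0]]]'
python3 -c "
from h import *
delta([0,.2,.0957])"
```

```text
time_s: 17.2
position: [0.49, 0.0795, 0.128]
tcp_rot: [[0.985, 0.175, 0.001], [0.175, -0.985, 0.002], [0.001, -0.001, -1.0]]
force: [-0.7, -1.3, 1.0]
opening: 0.006
time_s: 17.7
position: [0.4889, 0.0836, 0.1089]
tcp_rot: [[0.985, 0.175, -0.0], [0.175, -0.985, 0.003], [0.0, -0.003, -1.0]]
force: [0.0, 0.2, 0.0]
opening: 0.008
target [0.4883 0.0847 0.0957] rotvec(tool) [-0.0028 -0.     -0.0015] d in cm: now [-0.04 -0.11  1.32] after turn [-0.04 -0.11  1.32] F [0.  0.2 0. ] t 17.7 J [ -3.3  28.3 105.3   0.2  46.4 -13.6]
```

The force has dropped to about 0, so I'll look.

```bash
python3 -c "
from h import *
import cv2
p=np.load('p.npy');c=capture('side')
for q in (.7,.75,.8,.85,.95):print(q,((proj(c,toW(p,tube(q,(.06,-.06))))-[290,140])*3.5).round(0).tolist())
im=c['pixels'][140:310,290:440,::-1];cv2.imwrite('pics/s14.png',cv2.resize(im,None,fx=3.5,fy=3.5,interpolation=cv2.INTER_CUBIC))"
```

```text
0.7 [[98.0, 346.0], [343.0, 387.0]]
0.75 [[97.0, 365.0], [340.0, 406.0]]
0.8 [[96.0, 383.0], [338.0, 425.0]]
0.85 [[96.0, 401.0], [336.0, 443.0]]
0.95 [[95.0, 434.0], [333.0, 477.0]]
```

View pics/s14.png

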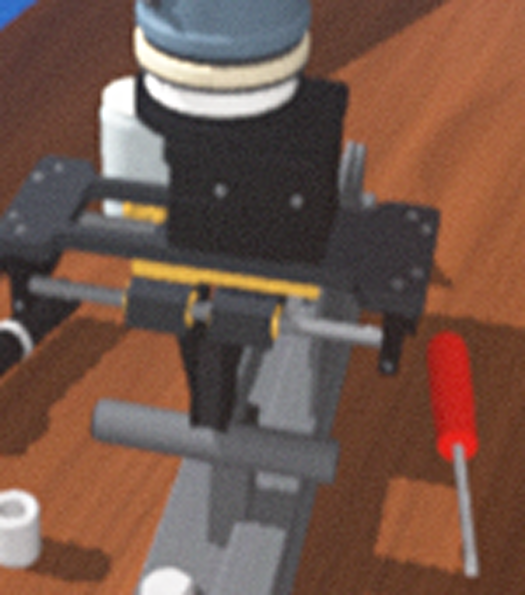

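Tube ends at (95,420)/(334,462) mean q≈0.90, so the arm is nearly down. Finishing slowly onto the stop.

```bash
python3 -m crank '[[[0,-0.05,0.2],[0,0,0]],[[0,0,0.2],[0,0,0]],[[0,0,0.2],[0,0,0]],[[0,0,0],[0,0,0]]]'
python3 -m crank '[[[0,0,0.2],[0,0,0]],[[0,0,0.2],[0,0,0]],[[0,0,0],[0,0,0]]]'
```

```text
time_s: 18.15
position: [0.489, 0.084, 0.1034]
tcp_rot: [[0.985, 0.175, 0.0], [0.175, -0.985, 0.002], [0.001, -0.002, -1.0]]
force: [0.6, 0.1, 1.0]
opening: 0.003
time_s: 18.45
position: [0.4892, 0.084, 0.1004]
tcp_rot: [[0.985, 0.175, 0.001], [0.175, -0.985, 0.002], [0.001, -0.002, -1.0]]
force: [-3.5, 1.8, 8.4]
opening: 0.008
```

```bash
python3 -m crank '[[[0,0,0.2],[0,0,0]],[[0,0,0],[0,0,0]]]'
python3 -m crank '[[[0,0,0.2],[0,0,0]],[[0,0,0],[0,0,0]],[[0,0,0],[0,0,0]]]'
python3 -m crank '[[[0,0,0.2],[0,0,0]],[[0,0,0],[0,0,0]],[[0,0,0],[0,0,0]]]'
```

```text
time_s: 18.65
position: [0.4892, 0.084, 0.1]
tcp_rot: [[0.985, 0.175, 0.002], [0.175, -0.985, 0.002], [0.002, -0.002, -1.0]]
force: [-5.3, 2.7, 22.5]
opening: 0.004
time_s: 18.95
position: [0.4893, 0.0841, 0.0998]
tcp_rot: [[0.984, 0.175, 0.003], [0.175, -0.984, 0.002], [0.003, -0.002, -1.0]]
force: [-7.4, 1.4, 35.7]
opening: 0.006
time_s: 19.25
position: [0.4895, 0.084, 0.0995]
tcp_rot: [[0.984, 0.176, 0.004], [0.176, -0.984, 0.002], [0.004, -0.001, -1.0]]
force: [-11.7, 3.0, 50.2]
opening: 0.004
```

It is solid on the stop: the force rises while z stays put. I'll lift off and check.

```bash
python3 -m crank '[[[0,0,-0.5],[0,0,0]],[[0,0,-0.5],[0,0,0]],[[0,0,-1],[0,0,0]],[[0,0,-2],[0,0,0]],[[0,0,-3],[0,0,0]],[[0,0,-4],[0,0,0]],[[0,0,-4],[0,0,0]],[[0,0,-4],[0,0,0]],[[0,0,-3],[0,0,0]],[[0,0,-1],[0,0,0]],[[0,0,0],[0,0,0]],[[0,0,0],[0,0,0]]]'
python3 -c "
from h import *
import cv2
p=np.load('p.npy');c=capture('side')
T=[(.022,.022),(.022,-.022),(-.022,-.022),(-.022,.022)]
z=lambda q:((q-[290,140])*3.5).round(0).tolist()
for q in (.85,.9,.95):print(q,z(proj(c,toW(p,tube(q,(.06,-.06))))))
im=c['pixels'][140:310,290:440,::-1];cv2.imwrite('pics/s15.png',cv2.resize(im,None,fx=3.5,fy=3.5,interpolation=cv2.INTER_CUBIC))
c=capture('top');z=lambda q:((q-[250,150])*3.5).round(0).tolist()
for a in (0,.27,.38):print(a,z(proj(c,toW(p,tab(a,T)))))
im=c['pixels'][150:310,250:470,::-1];cv2.imwrite('pics/t15.png',cv2.resize(im,None,fx=3.5,fy=3.5,interpolation=cv2.INTER_CUBIC))"
```

```text
time_s: 20.45
position: [0.488, 0.0833, 0.3219]
tcp_rot: [[0.985, 0.175, -0.003], [0.175, -0.985, 0.002], [-0.002, -0.003, -1.0]]
force: [0.4, -0.4, -0.4]
opening: 0.007
0.85 [[96.0, 401.0], [336.0, 443.0]]
0.9 [[95.0, 418.0], [335.0, 460.0]]
0.95 [[95.0, 434.0], [333.0, 477.0]]
0 [[619.0, 225.0], [684.0, 215.0], [697.0, 280.0], [632.0, 290.0]]
0.27 [[625.0, 228.0], [682.0, 222.0], [695.0, 285.0], [637.0, 292.0]]
0.38 [[625.0, 230.0], [678.0, 225.0], [690.0, 288.0], [637.0, 293.0]]
```

View pics/s15.png

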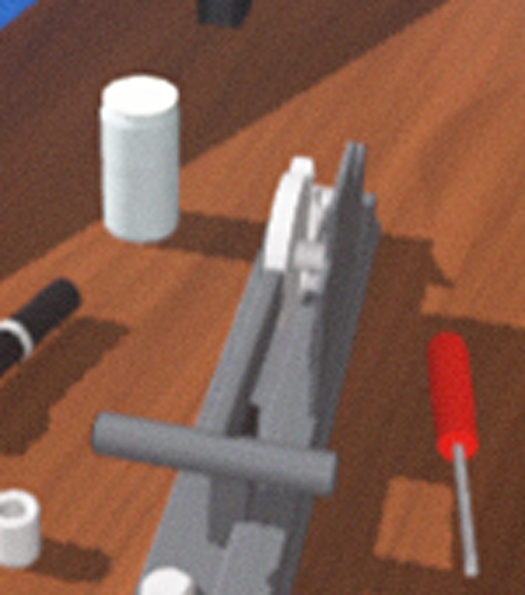

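View pics/t15.png

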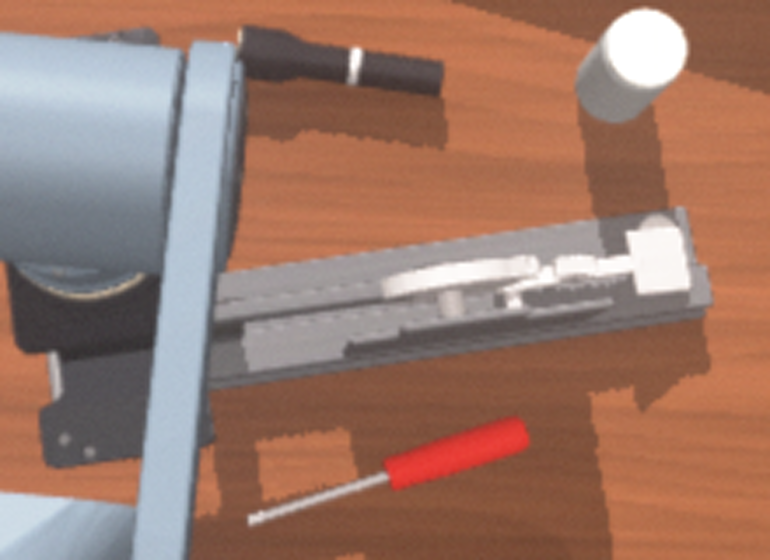

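The tube ends at (97,432)/(332,475) match q≈0.95, and the tab corners match pawl≈0.36–0.38. The torch, screwdriver, socket and can show no visible shift, and the robot is clear. Handing in.

```bash
python3 -c "
from rig import bot
print(bot.hand_in())"
```

```text
the job is handed in; nothing more can be done
None
```

I pressed the pawl tab to its stop with closed fingertips. I then pushed the cross tube down along its arc at about 0.25 rad/s until the arm sat on its rubber stop, lifted clear and handed in at about 20.5 s.

**Last checks:**
- **Arm:** the side camera puts it at about 0.945 of 0.95 rad.
- **Pawl:** the top camera puts it at about 0.36–0.38 of 0.38 rad, so it stayed free.
- **Bystanders:** none looked moved; I judged this by eye and did not measure it.
- **Robot:** touching nothing, about 0.2 m above the tube, with force near zero.

**What disagreed:**
- **Tip height:** the fingertips appeared about 22–25 mm higher than the reported TCP. I used the camera and the contact force instead of the reported height.
- **Arm ahead of the finger:** near q≈0.85 the force fell to about zero. The arm seemed to run slightly ahead of the finger, which caught up with it before the stop. I did not measure the arm's speed.
- **High final press:** the last press on the stop reached about 50 N at the wrist, through the fingertips. That is more than was needed, but under the 120 N wrist limit; the 40 N limit is for the arm or gripper body.

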